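Tune the bedside radio by its big dial, then switch it on

TASK

With light fingertip pressure, turn the radio's big knurled dial clockwise (seen from above), click by click, until its orange pointer has clicked into the notch at the red dot, without running past that notch. Then press the white power key all the way down with a fingertip and let it come back up. Only touch: pick nothing up, and leave the things standing around and on the radio where they are.

Things in the scene. Friction and masses are not known exactly. Their poses are not given: they have to be found in the camera images.
- radio: Bedside radio, fixed to the table: grey fabric case with light oak ends and an off-white top, 140 (its x) by 260 (its y) by 84 mm high. Origin: centre of the underside; its x points away from the user side, y to its left, z up. In its frame the dial's axis is at x -4, y +45 mm, the power key's at x 0, y -80 mm.
- dial (a joint): Dial angle (rad), growing clockwise from above; four notches at 0, 0.6, 1.2 (red dot) and 1.8; starts in the notch at 0 or 0.6. A spring resists up to midway between notches (0.3, 0.9, 1.5), then pulls on into the next, so a dial let go past midway completes the click by itself. Hold: at most about 0.07 N m. Stops lie 0.15 beyond the end notches.
- dial_top (a point): Centre of the dial's flat top, on its upright axis, 110 mm above the table. Black disc, 100 mm wide, 18 mm high, too wide to pinch; its knurled outer band (radius 25 to 49 mm) is turned by a fingertip pressed 3 to 5 mm down and swept round. It is springy downwards: starts to sink at 2 N, down its full 6 mm at 12 N; sinking does nothing else.
- pointer (a point): Outer end of the orange pointer line on the dial, 50 mm from the dial axis; turns with the dial.
- red_dot (a point): Red dot, 10 mm wide, on the radio top 58.5 mm from the dial axis, on the far side of the dial: the notch to reach. Three smaller black dots mark the other notches: two anticlockwise of it, one clockwise.
- key (a joint): Travel of the power key (m): 0 up, 0.006 fully down. Springs back; about 5 N for the whole travel.
- key_top (a point): Centre of the top of the round white power key (32 mm in diameter, pressed straight down), 106 mm above the table; its round grey housing is 48 mm in diameter and 10 mm lower, so a wide fingertip still clears it with the key fully down.
- book_low: Sand-coloured book lying flat, 200 x 150 x 18 mm, to the radio's left (+y); origin under its centre. Leave alone.
- book_high: White book lying on the first, 185 x 135 x 24 mm; origin under its centre. Leave alone.
- cup: Grey mug on the books, 76 mm wide, 75 mm high; origin under its centre. Leave alone.
- candle: Amber candle jar with a lid, 68 mm wide, 75 mm high, behind the radio; origin under its centre. Leave alone.
- lotion: Beige lotion bottle, 42 mm wide, 125 mm high, behind the radio; origin under its centre. Leave alone.
- glasses_case: Brown spectacle case, 160 x 60 x 35 mm, to the radio's right (-y); origin under its centre. Leave alone.
- remote: Black remote control, 40 x 140 x 16 mm, on the table in front of the radio; origin under its centre. Leave alone.
- balm_tin: Small round aluminium tin, 30 mm wide, 13 mm high, standing on the radio's top near the user's edge between dial and key (about x -46, y -33 mm in the radio's frame); origin under its centre. Leave alone.

How it is judged (in metres and radians):
On the way, in this order (a step that is already met when the one before it is completed fails the run):
1. the dial rests in the notch at the red dot, its finger lifted off (value of joint dial between 1.08 and 1.32 rad and contact force between the fingers and radio below 0.2 N), for 0.2 s.
2. the power key is pressed fully down (value of joint key above 0.005 m), for 0.05 s.
At the end, for the whole second after the job is handed in: The dial is at rest in the red-dot notch (1.2 rad within 0.12), the power key is back up (within 1.5 mm) after having been pressed at least 5 mm, and every loose thing stands upright within 20 mm of where it was (value of joint dial between 1.08 and 1.32 rad and velocity of joint dial between -0.05 and 0.05 rad/s and value of joint key below 0.0015 m and distance of each of book_low, book_high, cup, candle, lotion, glasses_case, remote, balm_tin from where it was at the start of the episode below 0.02 m and angle between each of book_low, book_high, cup, candle, lotion, glasses_case, remote, balm_tin's own z axis and vertical below 0.2 rad); the robot touches nothing.
It fails at once if the dial runs past the red-dot notch towards the next one (beyond 1.5 rad) (value of joint dial above 1.5 rad).
It fails at once if the dial is squeezed or pressed with more than 45 N (contact force between the fingers and dial above 45 N).
It fails at once if a thing standing around is picked up or shoved more than 20 mm (distance of any of book_low, book_high, cup, candle, lotion, glasses_case, remote, balm_tin from where it was at the start of the episode above 0.02 m).
It also fails if it takes over 45 s, if anything falls off the work surface, if the arm or the gripper's body presses on something with over 40 N, if the wrist force passes 120 N, or if a joint passes its speed limit or range.

ROBOT

A 6-joint arm with a two-finger parallel gripper is mounted at the origin on the work surface. World frame = base frame: x ahead of the robot, y to its left, z up, the work surface at z = 0. Lengths are in m, angles in degrees, forces in N, time in s.
With the tool pointing down it reaches from about 0.35 to 0.875 m from the base axis. Payload 4.2 kg.
Tool frame: the origin (TCP) lies on the centre line of the jaws, within the pads' length; the fingertips stand 19 mm ahead of it and the grasp point (between the pads) is the TCP; z points along the fingers, y is the line along which they close (so a half turn about z gives the same grasp; the last joint's range is limited). The gripper opens to 87 mm and grips with 3 to 60 N. Pads are 19 mm wide; open, the fingers measure 117 mm over their backs; the gripper's body (75 mm by 190 mm) begins 51 mm behind the grasp point.
Start: joints at [89.358, 22.042, 0.453, 0, -68.411, -14.817], TCP at [0.167, 0.602, 0.242] pointing down, gripper open.
Joint ranges: [-179.83, 179.83], [-69.29, 118.12], [-61.27, 80.66], [-181.25, 117.63], [-171.15, -9.14], [-177.46, 177.46]. Speed limits (degrees/s): [159.86, 159.86, 180, 180, 180, 180].

INTERFACE

Orientations are given as a 3x3 rotation matrix whose columns are the frame's x, y, z axes.
In Python, from station import sense, capture, finish_job, search_frame, masks_of gives the robot as it stands.
- The arm moves only by the tool drive_tool, never from a script. Its argument "rows" is a list of rows, each a list of 7 numbers: the opening in per cent of the stroke, from 0 (shut) to 100 (fully open), then the shift along the world's x, y, z in mm, then the turn, a rotation vector about the world's x, y, z in rad. In form: [[fingers, dx, dy, dz, wx, wy, wz], ...]. A call has 1 to 5 rows; each row shifts and turns the commanded pose from where the row before left it; what a row does not reach is not made up. A row lasts 1/12 s, in which the tool goes at most 41.7 mm and 7.16 degrees, less where a joint would pass 70% of its speed; a pose out of reach is approached as far as the arm can. A call is refused whole if a number of a shift passes 41.7 or a number of a turn 0.125, either way. A call with a gripper value outside its range is refused whole. The fingers move at their own pace and stop on an object; the grip force is fixed at half the most. Time passes only in rows, so rows that do not move let the fingers close. It gives the time, the measured TCP pose, the force, the opening and the grip force at its end, in the units of the state.
- sense(): the state, without advancing time (a new reading comes with each control period).
- capture(name): name is "scene" or "top"; returns a dict with "frame" (384x512x3 uint8, red, green, blue), "z_map" (384x512 float32, m along the optical axis (not along the pixel's ray), 0 where there is no reading), "fx", "fy", "cx", "cy" (pixels), "R" (3x3) and "t" (3): a world point X has camera coordinates R X + t. Camera axes: x right, y down, z forward; pixel columns grow to the right and rows downward; lengths in m; the calibration is good to about 2 mm. A picture is of the moment at which its call begins.
- finish_job(): hands the job in; it is judged then, once.
Trained networks look in a picture, given as the dict that the camera call returned (one of the last four; its "shot" number tells which), for a name from the list of things; names that differ only in an ending like _2 or _b are one class to them, and where a whole thing is asked for, a point or a joint stands for the part that bears it (a point fixed in the world has none). Each returns a list of dicts, best first, with "p" (0 to 1); they miss things now and then, are a little off and sometimes report something else, mostly with a low value. They report only what shows in the picture. A call takes as long as a camera call.
- search_frame(label, picture): "xy" ([column, row] in pixels, amid what is visible of it).
- masks_of(label, picture): "region" (384x512 bool, what is visible of it) and "xy" ([column, row] in pixels, amid what is visible of it).
The state is a dict: "time_s": time; "joints": joint angles; "joint_velocities": joint speeds; "effort": joint torques, N m; "tcp_pos": TCP position; "ee_rot": TCP orientation; "wrist_force": force on the tool from outside, world axes, zero at the start; "moment": the same for the moment, N m; "gripper_width": opening from 0.0 (shut) to 1.0 (fully open); "gripper_force": force on a finger pad.
Only numpy, scipy, OpenCV 4.12 (cv2) and the standard library are available. Lean on these libraries where they do the work, as an engineer would, in place of code of your own. Each camera call takes 0.05 s, during which the arm holds its last target. There are 200 camera calls.

## Working session

There is one attempt and no reset: what is moved stays moved. The work goes in short steps, Python scripts to look and compute and a tool call to move; the robot and the scene stay as the last step left them, time stands still between calls to the robot, and variables do not carry over. Pictures are saved under pics/ and viewed, at most 10 in all, crops included, and the job is handed in when it is done.

Besides the shell and the picture viewer there is one more tool, called after ">>>" as name(argument=value, ...), one argument or row to a line, values as JSON. drive_tool: Moves the arm, as the interface text tells. Its arguments: {"type":"object","properties":{"rows":{"type":"array"}},"required":["rows"]}

```bash
mkdir -p pics; cat > h.py <<'E'
import numpy as np, cv2
from station import *
def pix(c,X):
    p=c["R"]@np.array(X)+c["t"]; return [c["fx"]*p[0]/p[2]+c["cx"], c["fy"]*p[1]/p[2]+c["cy"]]
def atz(c,uv,z):
    d=np.asarray(c["R"]).T@np.array([(uv[0]-c["cx"])/c["fx"],(uv[1]-c["cy"])/c["fy"],1]); o=-np.asarray(c["R"]).T@np.asarray(c["t"])
    return o+d*(z-o[2])/d[2]
E
python3 - <<'E'
from h import *
s=sense();print(s["time_s"],s["tcp_pos"],np.round(s["ee_rot"],3).tolist())
ims=[]
for n in["scene","top"]:
    c=capture(n); ims.append(c["frame"])
    print(n,np.round(-np.asarray(c["R"]).T@c["t"],3))
    for l,z in[("dial_top",.11),("pointer",.11),("red_dot",.084),("key_top",.106),("balm_tin",.09)]:
        for r in search_frame(l,c)[:2]: print(l,round(r["p"],2),r["xy"],np.round(atz(c,r["xy"],z),4))
    cv2.imwrite(f"pics/{n}0.png",cv2.resize(c["frame"][:,:,::-1],(800,600)))
E
```

```text
0.0 [0.16638403 0.60184472 0.24046205] [[0.964, -0.267, -0.001], [-0.267, -0.964, -0.002], [0.0, 0.002, -1.0]]
scene [1.088 0.744 0.958]
dial_top 0.9 [248.6, 186.5] [0.6034 0.0822 0.11  ]
pointer 0.97 [250.8, 179.9] [0.5839 0.0653 0.11  ]
red_dot 0.94 [239.8, 191.9] [0.6201 0.0648 0.084 ]
key_top 0.46 [298.5, 244.8] [0.6161 0.3056 0.106 ]
top [0.533 0.092 0.83 ]
dial_top 0.63 [259.0, 178.0] [0.5916 0.066  0.11  ]
dial_top 0.43 [314.9, 110.7] [ 0.7324 -0.0512  0.11  ]
pointer 0.86 [259.3, 179.0] [0.5895 0.0653 0.11  ]
red_dot 0.61 [276.3, 178.4] [0.5928 0.0281 0.084 ]
key_top 0.56 [318.2, 173.9] [ 0.6003 -0.0572  0.106 ]
balm_tin 0.59 [298.4, 196.8] [ 0.5533 -0.0179  0.09  ]
```

View pics/top0.png

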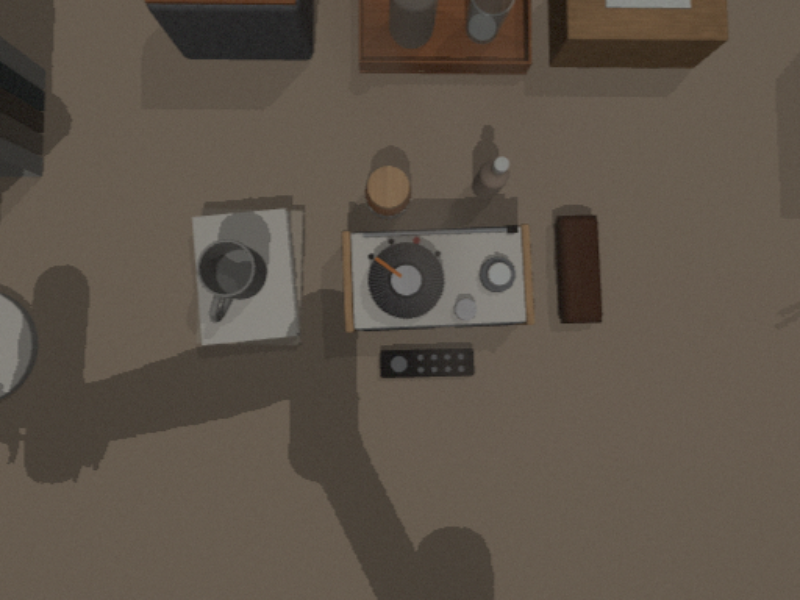

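View pics/scene0.png

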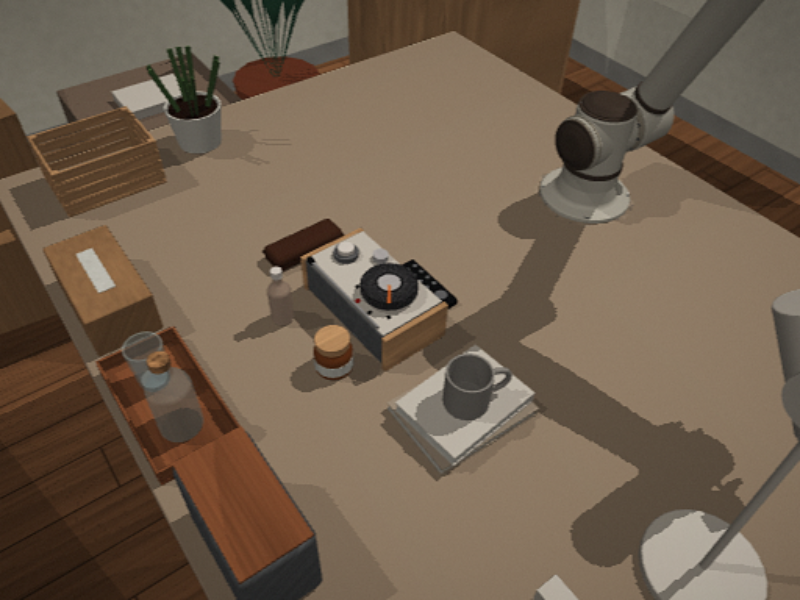

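The top view (800x600 scale) shows the dial centre at about (405,280), the pointer tip at (373,257) on the first black dot, the red dot at (417,240) and the key at (499,274). The dial therefore starts at 0 and needs two clicks. Next I'll refine the centres from the depth data.

```bash
python3 - <<'E'
from h import *
c=capture("top"); Z=c["z_map"];H,W=Z.shape
v,u=np.mgrid[:H,:W]
P=np.stack([(u-c["cx"])/c["fx"]*Z,(v-c["cy"])/c["fy"]*Z,Z],-1)
Xw=(P-np.asarray(c["t"]))@np.asarray(c["R"])
z=Xw[...,2]
for n,(a,b),r,(l,h) in[("dial",(259,179),30,(.103,.118)),("key",(319,175),14,(.101,.115)),("tin",(298,197),10,(.092,.105))]:
    m=(np.hypot(u-a,v-b)<r)&(z>l)&(z<h)
    q=Xw[m]; print(n,m.sum(),np.round(np.median(q,0),4),np.round((q.min(0)+q.max(0))/2,4),np.round(np.ptp(q,axis=0),4))
for n,p in[("dialc",(405,280,.11)),("ptr",(373,257,.11)),("red",(417,240,.084)),("key",(499,274,.106))]: print(n,np.round(atz(c,(p[0]/1.5625,p[1]/1.5625),p[2]),4))
E
```

```text
dial 1850 [0.5896 0.0659 0.1095] [0.59   0.0657 0.1083] [0.0995 0.0993 0.0102]
key 176 [ 0.5983 -0.059   0.1048] [ 0.5983 -0.0592  0.1047] [0.0295 0.0297 0.0062]
tin 155 [ 0.5526 -0.0143  0.096 ] [ 0.5517 -0.015   0.096 ] [0.0273 0.0278 0.0075]
dialc [0.5891 0.0656 0.11  ]
ptr [0.6195 0.1076 0.11  ]
red [0.6461 0.048  0.084 ]
key [ 0.5973 -0.0596  0.106 ]
```

>>> drive_tool(
  rows=[
    [0, 30, -40, 0, 0, 0, 0],
    [0, 30, -40, 0, 0, 0, 0],
    [0, 30, -40, 0, 0, 0, 0],
    [0, 30, -40, 0, 0, 0, 0],
    [0, 30, -40, 0, 0, 0, 0],
  ],
)

```text
time_s: 1.07
tcp_pos: [0.2923, 0.4341, 0.2418]
ee_rot: [[0.964, -0.266, 0.0], [-0.266, -0.964, 0.0], [0.0, -0.0, -1.0]]
wrist_force: [0.5, -0.2, -0.6]
gripper_width: 0.708
gripper_force: 0.0
```

>>> drive_tool(
  rows=[
    [0, 24, -33, 0, 0, 0, 0],
    [0, 24, -33, 0, 0, 0, 0],
    [0, 24, -33, 0, 0, 0, 0],
    [0, 24, -33, 0, 0, 0, 0],
    [0, 24, -33, 0, 0, 0, 0],
  ],
)

```text
time_s: 1.48
tcp_pos: [0.4123, 0.269, 0.242]
ee_rot: [[0.964, -0.266, 0.001], [-0.266, -0.964, 0.001], [0.001, -0.001, -1.0]]
wrist_force: [0.4, 0.3, -1.0]
gripper_width: 0.329
gripper_force: 0.0
```

>>> drive_tool(
  rows=[
    [0, 24, -33, 0, 0, 0, 0],
    [0, 24, -33, 0, 0, 0, 0],
    [0, 24, -33, 0, 0, 0, 0],
    [0, 24, -33, 0, 0, 0, 0],
    [0, 20, -33, 0, 0, 0, 0],
  ],
)

```text
time_s: 1.9
tcp_pos: [0.5289, 0.1039, 0.2418]
ee_rot: [[0.964, -0.267, 0.001], [-0.267, -0.964, 0.0], [0.001, -0.0, -1.0]]
wrist_force: [0.1, 0.3, -0.2]
gripper_width: 0.017
gripper_force: 0.0
```

>>> drive_tool(
  rows=[
    [0, 0, 0, -30, 0, 0, 0],
    [0, 0, 0, -30, 0, 0, 0],
    [0, 0, 0, -15, 0, 0, 0],
    [0, 0, 0, 0, 0, 0, 0],
    [0, 0, 0, 0, 0, 0, 0],
  ],
)

```text
time_s: 2.32
tcp_pos: [0.5276, 0.1055, 0.1664]
ee_rot: [[0.964, -0.266, -0.001], [-0.266, -0.964, -0.001], [-0.001, 0.001, -1.0]]
wrist_force: [1.3, -0.5, -0.2]
gripper_width: 0.007
gripper_force: 0.0
```

>>> drive_tool(
  rows=[
    [0, 13, -20, 0, 0, 0, 0],
    [0, 12, -20, 0, 0, 0, 0],
    [0, 0, 0, -20, 0, 0, 0],
    [0, 0, 0, -12, 0, 0, 0],
    [0, 0, 0, 0, 0, 0, 0],
  ],
)

```text
time_s: 2.73
tcp_pos: [0.5522, 0.0656, 0.1341]
ee_rot: [[0.964, -0.267, -0.001], [-0.267, -0.964, -0.0], [-0.001, 0.001, -1.0]]
wrist_force: [-0.1, -0.1, 0.5]
gripper_width: 0.004
gripper_force: 0.0
```

>>> drive_tool(
  rows=[
    [0, 0, 0, -3, 0, 0, 0],
    [0, 0, 0, -2, 0, 0, 0],
    [0, 0, 0, -1, 0, 0, 0],
    [0, 0, 0, -1, 0, 0, 0],
    [0, 0, 0, 0, 0, 0, 0],
  ],
)

```text
time_s: 3.15
tcp_pos: [0.5532, 0.0662, 0.1287]
ee_rot: [[0.964, -0.266, 0.002], [-0.266, -0.964, 0.001], [0.002, -0.001, -1.0]]
wrist_force: [-0.4, 1.5, 4.4]
gripper_width: 0.003
gripper_force: 1.6
```

>>> drive_tool(
  rows=[
    [0, 0, 0, -2, 0, 0, 0],
    [0, 0, 0, -2, 0, 0, 0],
    [0, 0, 0, 0, 0, 0, 0],
    [0, 0, 0, 0, 0, 0, 0],
  ],
)

```text
time_s: 3.48
tcp_pos: [0.5531, 0.066, 0.1251]
ee_rot: [[0.964, -0.266, 0.002], [-0.266, -0.964, 0.0], [0.002, -0.001, -1.0]]
wrist_force: [-3.0, 1.5, 8.9]
gripper_width: 0.005
gripper_force: 4.3
```

```bash
python3 - <<'E'
import numpy as np
# sweep waypoints relative to start phi=180, r=37, clockwise
for d in np.arange(.1,.75,.1):
    f=lambda a:37*np.array([np.cos(np.pi-a),np.sin(np.pi-a)])
    print(round(d,1),np.round(f(d)-f(d-.1),2))
E
```

```text
0.1 [0.18 3.69]
0.2 [0.55 3.66]
0.3 [0.92 3.58]
0.4 [1.27 3.47]
0.5 [1.61 3.33]
0.6 [1.93 3.15]
0.7 [2.24 2.94]
```

>>> drive_tool(
  rows=[
    [0, 0.2, 3.7, 0, 0, 0, -0.1],
    [0, 0.55, 3.65, 0, 0, 0, -0.1],
    [0, 0.9, 3.6, 0, 0, 0, -0.1],
    [0, 1.3, 3.5, 0, 0, 0, -0.1],
    [0, 1.6, 3.3, 0, 0, 0, -0.1],
  ],
)

```text
time_s: 3.9
tcp_pos: [0.5593, 0.0839, 0.1259]
ee_rot: [[0.715, -0.699, 0.006], [-0.699, -0.715, 0.001], [0.004, -0.005, -1.0]]
wrist_force: [1.8, -1.6, 6.6]
gripper_width: 0.007
gripper_force: 3.6
```

>>> drive_tool(
  rows=[
    [0, 0.9, 1.6, 0, 0, 0, -0.05],
    [0, 0, 0, 0, 0, 0, 0],
    [0, 0, 0, 6, 0, 0, 0],
    [0, 0, 0, 20, 0, 0, 0],
    [0, 0, 0, 0, 0, 0, 0],
  ],
)

```text
time_s: 4.32
tcp_pos: [0.5596, 0.0855, 0.1526]
ee_rot: [[0.683, -0.73, 0.005], [-0.73, -0.683, 0.001], [0.003, -0.005, -1.0]]
wrist_force: [1.3, 0.5, 0.3]
gripper_width: 0.004
gripper_force: 0.0
```

```bash
python3 - <<'E'
from h import *
c=capture("top")
cv2.imwrite("pics/t1.png",cv2.resize(c["frame"][130:230,200:350,::-1],(780,520),interpolation=cv2.INTER_CUBIC))
E
```

```text
(no output)
```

View pics/t1.png

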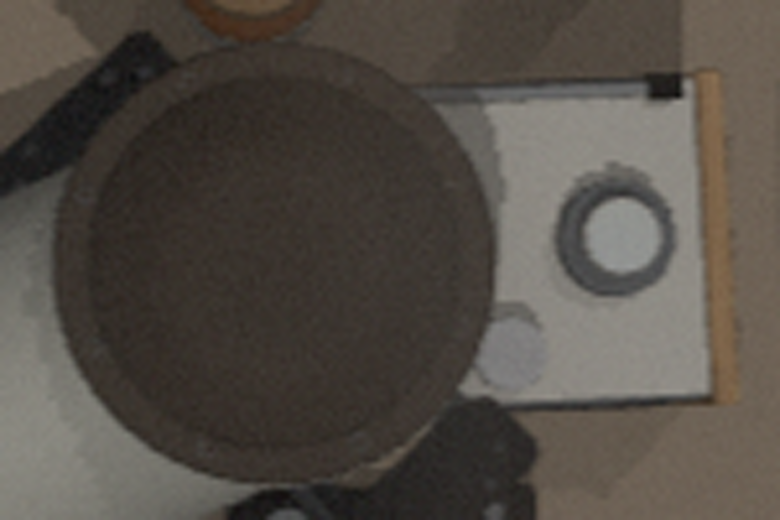

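The arm hides the dial in the top view. I'll use the scene camera.

```bash
python3 - <<'E'
from h import *
c=capture("scene")
for l in["pointer","red_dot"]:
  for r in search_frame(l,c)[:1]: print(l,r)
D=np.array([.5897,.0657,.11])
cv2.imwrite("pics/s1.png",cv2.resize(c["frame"][140:240,180:330,::-1],(780,520),interpolation=cv2.INTER_CUBIC))
a0=np.arctan2(.1076-.0657,.6195-.5897)
for k in(0,.6,1.2): 
  p=pix(c,D+.05*np.array([np.cos(a0-k),np.sin(a0-k),0])); print(k,(np.array(p)-[180,140])*5.2)
E
```

```text
pointer {'xy': [249.8, 184.3], 'p': 0.7}
red_dot {'xy': [238.4, 193.0], 'p': 0.97}
0 [359.98325367 282.43473554]
0.6 [304.48150957 269.59808085]
1.2 [269.45597982 236.76953796]
```

View pics/s1.png

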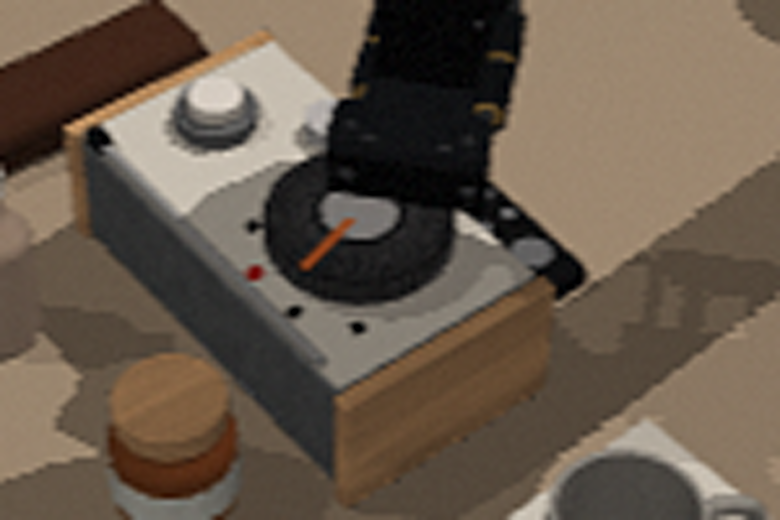

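The pointer tip is at (304,268), exactly where 0.6 is predicted: one click is done and one remains. I'll repeat the same sweep.

>>> drive_tool(
  rows=[
    [0, -1.1, -3.87, 0, 0, 0, 0.11],
    [0, -1.1, -3.87, 0, 0, 0, 0.11],
    [0, -1.1, -3.87, 0, 0, 0, 0.11],
    [0, -1.1, -3.87, 0, 0, 0, 0.11],
    [0, -1.05, -3.87, 0, 0, 0, 0.11],
  ],
)

```text
time_s: 4.93
tcp_pos: [0.5517, 0.0653, 0.1483]
ee_rot: [[0.965, -0.261, -0.002], [-0.261, -0.965, -0.001], [-0.002, 0.001, -1.0]]
wrist_force: [0.3, -0.1, 1.6]
gripper_width: 0.007
gripper_force: 0.0
```

>>> drive_tool(
  rows=[
    [0, 0, 0, -15, 0, 0, 0],
    [0, 0, 0, -5, 0, 0, 0],
    [0, 0, 0, -3, 0, 0, 0],
    [0, 0, 0, -3, 0, 0, 0],
    [0, 0, 0, 0, 0, 0, 0],
  ],
)

```text
time_s: 5.35
tcp_pos: [0.5514, 0.0653, 0.1239]
ee_rot: [[0.964, -0.266, -0.003], [-0.266, -0.964, -0.002], [-0.003, 0.003, -1.0]]
wrist_force: [-5.0, 0.2, 10.1]
gripper_width: 0.007
gripper_force: 5.2
```

>>> drive_tool(
  rows=[
    [0, 0.2, 3.7, 0, 0, 0, -0.1],
    [0, 0.55, 3.65, 0, 0, 0, -0.1],
    [0, 0.9, 3.6, 0, 0, 0, -0.1],
    [0, 1.3, 3.5, 0, 0, 0, -0.1],
    [0, 1.6, 3.3, 0, 0, 0, -0.1],
  ],
)

```text
time_s: 5.77
tcp_pos: [0.5578, 0.0839, 0.1251]
ee_rot: [[0.715, -0.699, 0.002], [-0.699, -0.715, 0.0], [0.001, -0.001, -1.0]]
wrist_force: [-2.0, -0.1, 8.8]
gripper_width: 0.001
gripper_force: 4.2
```

>>> drive_tool(
  rows=[
    [0, 0.9, 1.6, 0, 0, 0, -0.05],
    [0, 0, 0, 0, 0, 0, 0],
    [0, 0, 0, 6, 0, 0, 0],
    [0, 0, 0, 20, 0, 0, 0],
    [0, 0, 0, 0, 0, 0, 0],
  ],
)

```text
time_s: 6.18
tcp_pos: [0.5597, 0.0856, 0.1524]
ee_rot: [[0.683, -0.73, 0.005], [-0.73, -0.683, 0.001], [0.003, -0.004, -1.0]]
wrist_force: [1.2, 0.5, 1.6]
gripper_width: 0.007
gripper_force: 0.0
```

```bash
python3 - <<'E'
from h import *
c=capture("scene")
cv2.imwrite("pics/s2.png",cv2.resize(c["frame"][140:240,180:330,::-1],(780,520),interpolation=cv2.INTER_CUBIC))
E
```

```text
(no output)
```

View pics/s2.png

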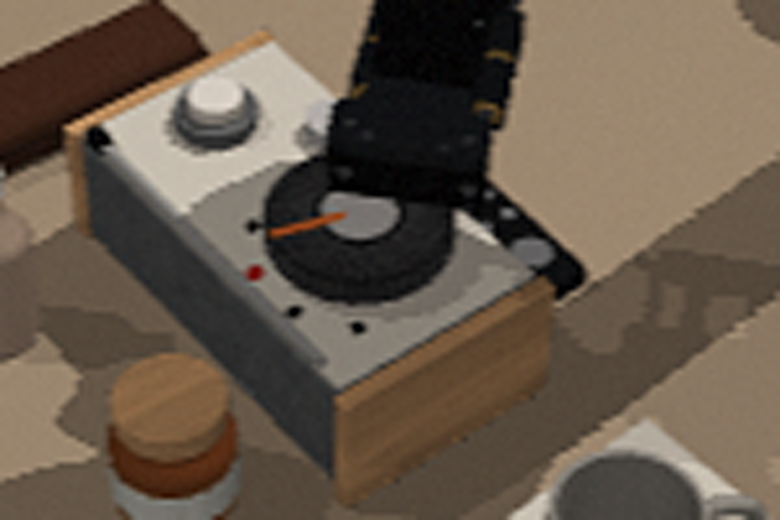

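The pointer tip is at (269,235), matching the prediction for 1.2 (269,237). The dial is in the red-dot notch. Next is the key.

>>> drive_tool(
  rows=[
    [0, 0, 0, 10, 0, 0, 0],
    [0, 9, -36, 0, 0, 0, 0],
    [0, 10, -36, 0, 0, 0, 0],
    [0, 10, -36, 0, 0, 0, 0],
    [0, 9, -36, 0, 0, 0, 0],
  ],
)

```text
time_s: 6.65
tcp_pos: [0.5958, -0.0602, 0.1591]
ee_rot: [[0.683, -0.73, -0.002], [-0.73, -0.683, -0.0], [-0.001, 0.001, -1.0]]
wrist_force: [-0.3, -0.1, 0.0]
gripper_width: 0.006
gripper_force: 0.0
```

>>> drive_tool(
  rows=[
    [0, 0, 0, -15, 0, 0, 0],
    [0, 0, 0, -15, 0, 0, 0],
    [0, 0, 0, 0, 0, 0, 0],
    [0, 0, 0, 0, 0, 0, 0],
  ],
)

```text
time_s: 6.98
tcp_pos: [0.5952, -0.0592, 0.1285]
ee_rot: [[0.682, -0.731, -0.003], [-0.731, -0.682, -0.001], [-0.002, 0.003, -1.0]]
wrist_force: [-0.3, -0.3, 0.1]
gripper_width: 0.003
gripper_force: 0.0
```

>>> drive_tool(
  rows=[
    [0, 2, 0, -3, 0, 0, 0],
    [0, 0, 0, -3, 0, 0, 0],
    [0, 0, 0, -2, 0, 0, 0],
    [0, 0, 0, -1, 0, 0, 0],
    [0, 0, 0, 0, 0, 0, 0],
  ],
)

```text
time_s: 7.4
tcp_pos: [0.5991, -0.0584, 0.1216]
ee_rot: [[0.683, -0.73, 0.003], [-0.73, -0.683, 0.0], [0.002, -0.002, -1.0]]
wrist_force: [1.5, 0.5, 4.6]
gripper_width: 0.004
gripper_force: 1.8
```

>>> drive_tool(
  rows=[
    [0, 0, 0, -1, 0, 0, 0],
    [0, 0, 0, -0.5, 0, 0, 0],
    [0, 0, 0, 0, 0, 0, 0],
  ],
)

```text
time_s: 7.65
tcp_pos: [0.599, -0.0585, 0.1198]
ee_rot: [[0.683, -0.731, 0.003], [-0.731, -0.683, 0.0], [0.002, -0.002, -1.0]]
wrist_force: [1.8, 2.8, 4.6]
gripper_width: 0.004
gripper_force: 2.3
```

Press on until the force climbs at the stop.

>>> drive_tool(
  rows=[
    [0, 0, 0, -1, 0, 0, 0],
    [0, 0, 0, -1, 0, 0, 0],
    [0, 0, 0, 0, 0, 0, 0],
  ],
)

```text
time_s: 7.9
tcp_pos: [0.5991, -0.0585, 0.1193]
ee_rot: [[0.683, -0.73, 0.003], [-0.73, -0.683, 0.0], [0.002, -0.002, -1.0]]
wrist_force: [-0.8, 3.4, 12.2]
gripper_width: 0.008
gripper_force: 6.1
```

Force jumped to 12 N with no further travel, so the key is at its stop. Now I'll lift clear of the radio.

>>> drive_tool(
  rows=[
    [0, 0, 0, 0, 0, 0, 0],
    [0, 0, 0, 10, 0, 0, 0],
    [0, 0, 0, 30, 0, 0, 0],
    [0, 0, 0, 35, 0, 0, 0],
    [0, 0, 0, 35, 0, 0, 0],
  ],
)

```text
time_s: 8.32
tcp_pos: [0.5958, -0.0594, 0.2263]
ee_rot: [[0.682, -0.731, -0.007], [-0.731, -0.682, -0.001], [-0.004, 0.006, -1.0]]
wrist_force: [0.4, 0.4, 1.4]
gripper_width: 0.008
gripper_force: 0.0
```

>>> drive_tool(
  rows=[
    [0, -30, -20, 20, 0, 0, 0],
    [0, -35, -20, 0, 0, 0, 0],
    [0, -35, -20, 0, 0, 0, 0],
    [0, 0, 0, 0, 0, 0, 0],
    [0, 0, 0, 0, 0, 0, 0],
  ],
)

```text
time_s: 8.73
tcp_pos: [0.495, -0.12, 0.2466]
ee_rot: [[0.681, -0.733, -0.003], [-0.733, -0.681, 0.0], [-0.002, 0.002, -1.0]]
wrist_force: [0.2, 0.6, -0.2]
gripper_width: 0.007
gripper_force: 0.0
```

```bash
python3 - <<'E'
from h import *
c=capture("scene")
cv2.imwrite("pics/s3.png",cv2.resize(c["frame"][120:290,150:360,::-1],(740,600),interpolation=cv2.INTER_CUBIC))
E
```

```text
(no output)
```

View pics/s3.png

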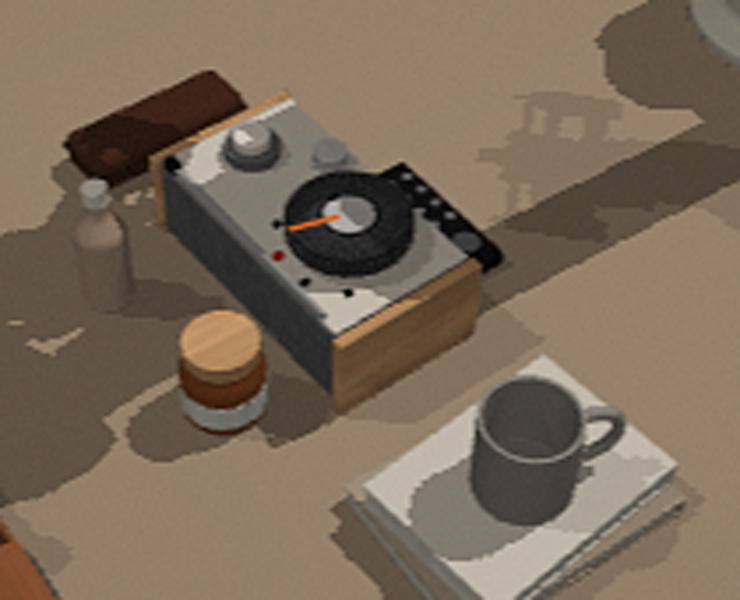

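The pointer (tip at about (289,229)) is still in the red-dot notch. The key at (252,138) is back up, and nothing visible has moved.

```bash
python3 -c "
from station import *
print(finish_job())"
```

```text
the job is handed in; nothing more can be done
None
```

The dial was turned two clicks into the red-dot notch, the power key was pressed to its stop and came back up, no loose thing visibly moved, and the job is handed in; no verdict was returned.

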